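# Clear the vase and hold the stationery box open

## Robot

A 7-joint arm with a two-finger parallel gripper is mounted at the origin on the work surface. World frame = base frame: x ahead of the robot, y to its left, z up, the work surface at z = 0. Lengths are in m, angles in rad, forces in N, time in s.
With the tool pointing down it reaches from about 0.4 to 0.85 m from the base axis. Payload 10.4 kg.
Tool frame: the origin (TCP) lies at the centre of the arm's flange, where the gripper is bolted on; the fingertips stand 182 mm ahead of it and the grasp point (between the pads) lies r.grasp_offset ahead of it (r.grasp_offset is the distance from the TCP to the grasp point, in m); z points along the fingers, y is the line along which they close (so a half turn about z gives the same grasp; the last joint's range is limited). The gripper opens to 87 mm and grips with 3 to 60 N. Pads are 19 mm wide; open, the fingers measure 117 mm over their backs; the gripper's body (75 mm by 190 mm) begins 51 mm behind the grasp point.
Start: joints at [1.225, 0.332, -0.065, 1.46, 0.022, 1.35, -0.088], TCP at [0.198, -0.593, 0.405] pointing down, gripper open.
Joint ranges: [-2.6, 2.6], [-0.5, 2.12], [-1.47, 1.34], [0.16, 2.42], [-1.27, 4.41], [0.06, 2.06], [-2.6, 2.6]. Speed limits (rad/s): [2.22, 2.22, 2.79, 2.79, 3.14, 3.14, 3.14].

## Interface

Orientations are given as a unit quaternion [x, y, z, w].
In Python, from bench import status, vision, job, spotter, r gives the robot as it stands. The module is installed in compiled form; this text tells all that it offers.
- The arm moves only by the tool play_rows, never from a script. Its argument "series" is a list of rows, each a list of 6 numbers: the shift along the tool's x, y, z each as a share of 150 mm, from -1 to 1, then the turn, a rotation vector about the tool's x, y, z each as a share of 30 degrees, from -1 to 1. In form: [[x, y, z, ax, ay, az], ...]. A call has 1 to 5 rows; each row is the pose to reach, as a shift and turn from the pose commanded when the call began, along the tool's axes at that moment; what a row does not reach only later rows make up. A row lasts 1/10 s, in which the tool goes at most 50 mm and 8.59 degrees, less where a joint would pass 70% of its speed; a pose out of reach is approached as far as the arm can. A call with a number of a shift or a turn outside -1 to 1 is refused whole. A call with a gripper value outside its range is refused whole. "fingers" is the opening, from -1 (shut) to 1 (fully open), set as the call begins (left out, the last holds). The fingers move at their own pace and stop on an object; "squeeze" is the grip in N (left out, the last holds). Time passes only in rows, so rows that repeat a pose let the fingers close. It gives the time, the measured TCP pose, the force, the opening and the grip force at its end, in the units of the state.
- status.read_state(): the state, without advancing time (a new reading comes with each control period).
- vision.camera(name): name is "side" or "top"; returns the picture (480x640x3 uint8, blue, green, red); there is no depth.
- vision.calibration(name): a dict with "fx", "fy", "cx", "cy" (pixels), "D" ([k1, k2, p1, p2, k3] as OpenCV has them; the pictures are not rectified), "rvec" (rotation vector, rad) and "tvec" (3), from world to camera coordinates, as OpenCV has them. Camera axes: x right, y down, z forward; pixel columns grow to the right and rows downward; lengths in m; the calibration is good to about 2 mm. A picture is of the moment at which its call begins. calibration takes no time and is no camera call.
- job.close_job(): hands the job in; it is judged then, once.
Trained networks look in the newest picture that a camera, given by its name, has taken for a name from the list of things; names that differ only in an ending like _2 or _b are one class to them, and where a whole thing is asked for, a point or a joint stands for the part that bears it (a point fixed in the world has none). Each returns a list of dicts, best first, with "conf" (0 to 1); they miss things now and then, are a little off and sometimes report something else, mostly with a low value. They report only what shows in the picture. A call takes as long as a camera call. They do not tell look-alikes from the thing itself.
- spotter.boxes_of(camera, name): "point" ([x, y, z] in m, in world coordinates, good to about 4 mm: the middle of the surface that is visible of it).
- spotter.regions_of(camera, name): "pixels" (480x640 bool, what is visible of it).
The state is a dict: "time": time; "joint_positions": joint angles; "joint_vel": joint speeds; "joint_torque": joint torques, N m; "ee_pos": TCP position; "eef_rot": TCP orientation; "ft_force": force on the tool from outside, world axes, zero at the start; "torque": the same for the moment, N m; "width": finger opening in m; "grip_force": force on a finger pad.
Only numpy, scipy, OpenCV 4.12 (cv2) and the standard library are available. Lean on these libraries where they do the work, as an engineer would, in place of code of your own. Each camera call takes 0.05 s, during which the arm holds its last target. There are 200 camera calls.

## Task

Take the bud vase off the lid of the wooden stationery box and stand it upright on the round cork coaster, fully on it, without dropping it or tipping it over. Then lift the box's lid by its bar handle to 45 degrees open and keep holding it there with the fingers, so that the colleague across the desk can reach in: the lid has no stay and falls shut, so finish while still holding it. Leave the pen cup, the squat vase and the stapler where they are.

Things in the scene. Friction and masses are not known exactly. Their poses are not given: they have to be found in the camera images.
- box: Pale wooden stationery box, 180 (x) x 220 (y) x 75 mm high without its lid, open-topped, fixed to the desk. Origin: centre of its underside. x points from the hinge side (near the robot) to the opening side (away from it), y along the hinge, z up. Place and yaw (up to 0.35 rad either way) vary.
- lid (a joint): Opening angle of the lid, rad: 0 shut (start), grows as its far edge rises and swings back towards the robot; 45 degrees = 0.785; stop at 1.9. Pale wooden plate 195 x 226 x 12 mm, 0.3 to 0.55 kg; shut, its top face is 87 mm above the desk and it overhangs the far wall by 12 mm. Swings freely, falls shut when let go; 2 to 3 N at the handle lifts it.
- lid_handle (a point): Middle of the lid's handle: straight round steel bar, 10 mm thick, 110 mm long, parallel to the hinge, a post at each end; pinched, it can turn between the fingers. Axis 32 mm above the lid's top (119 mm above the desk when shut), 165 mm from the hinge line along the lid and 44 mm square to it. x: along the lid, hinge to free edge; y: along the bar; z: out of the lid's top.
- lid_hinge (a point): Middle of the lid's hinge line, 75 mm above the desk, 90 mm from the box's origin towards the robot along the box's x axis.
- vase: White glazed ceramic bud vase standing on the shut lid, between hinge and handle: solid, 132 mm tall, foot 52 mm across, belly 66 mm across at 25 mm height, narrowing to a straight round neck 25 mm across from 82 mm up to the top. 0.18 to 0.29 kg. Origin: centre of its foot; z up its axis.
- coaster: Round cork coaster, 110 mm across, 6 mm thick, fixed to the desk to the left or the right of the box. Origin: centre of its underside.
- pen_cup: Bystander: dark steel cup 72 mm across and 95 mm tall with three pens standing up to 155 mm high, beside the box on the other side than the coaster. Origin: centre of its foot.
- squat_vase: Bystander: blue ceramic vase, 92 mm across, 90 mm tall, to the left of the box's far part. Origin: centre of its foot.
- stapler: Bystander: black stapler, 130 x 36 x 50 mm, on the desk to the right of the box's far part. Origin: centre of its underside, x along its length.
Things that resemble listed ones, but are neither listed nor needed, are in the scene too. There is more than one size of the vase; the one meant has the size given above. There is more than one size of the coaster; the job needs the smaller.

How it is judged:
By the outcome, as a careful person would: the job done as asked, in the order asked, and still so for the second after the job is handed in, while the arm keeps its last pose, push and grip.
It also fails if it takes over 58 s, if anything falls off the work surface, if the arm or the gripper's body presses on something with over 40 N, if the wrist force passes 120 N, or if a joint passes its speed limit or range.

## Working session

There is one attempt and no reset: what is moved stays moved. The work goes in short steps, Python scripts to look and compute and a tool call to move; the robot and the scene stay as the last step left them, time stands still between calls to the robot, and variables do not carry over. Pictures are saved under pics/ and viewed, at most 10 in all, crops included, and the job is handed in when it is done.

Besides the shell and the picture viewer there is one more tool, called after "Emit:" by a JSON object that holds its "op" and its "data". play_rows: Moves the arm, as the interface text tells. Shift numbers are shares of 150 mm and turn numbers shares of 30 degrees, none past 1 either way. Its arguments: {"type":"object","properties":{"series":{"type":"array","items":{"type":"array","items":{"type":"number"}}},"fingers":{"type":"number"},"squeeze":{"type":"number"}},"required":["series"]}

```bash
mkdir -p pics; cat > h.py <<'E'
import numpy as np, cv2
from bench import status, vision, job, spotter, r
from scipy.spatial.transform import Rotation as R
def cal(n):
    c=vision.calibration(n); K=np.array([[c["fx"],0,c["cx"]],[0,c["fy"],c["cy"]],[0,0,1.]])
    return K,np.array(c["D"],float),np.array(c["rvec"],float),np.array(c["tvec"],float)
def proj(n,P):
    K,D,rv,t=cal(n); return cv2.projectPoints(np.array(P,float).reshape(-1,3),rv,t,K,D)[0].reshape(-1,2)
def ray(n,px):
    K,D,rv,t=cal(n); Rm=cv2.Rodrigues(rv)[0]
    u=cv2.undistortPoints(np.array(px,float).reshape(-1,1,2),K,D).reshape(-1,2)
    d=np.c_[u,np.ones(len(u))]@Rm; return -Rm.T@t.ravel(), d
def atz(n,px,z):
    o,d=ray(n,px); return o+d*((z-o[2])/d[:,2])[:,None]
def tri(pa,pb,a="side",b="top"):
    o1,d1=ray(a,pa);o2,d2=ray(b,pb);d1=d1[0];d2=d2[0]
    s=np.linalg.lstsq(np.c_[d1,-d2],o2-o1,rcond=None)[0]
    p,q=o1+s[0]*d1,o2+s[1]*d2; return (p+q)/2,np.linalg.norm(p-q)
E
python3 - <<'E'
from h import *
np.set_printoptions(precision=4,suppress=True)
for n in("side","top"):
    im=vision.camera(n); cv2.imwrite(f"pics/{n}0.png",im)
    K,D,rv,t=cal(n); print(n,ray(n,[[320,240]]),K[0,0])
    for k in("box","lid","lid_handle","vase","coaster","pen_cup","squat_vase","stapler"):
        for q in spotter.boxes_of(n,k): print(n,k,round(q["conf"],2),np.array(q["point"]),proj(n,q["point"])[0].round())
s=status.read_state();print(s["time"],s["ee_pos"],s["eef_rot"],s["width"],r.grasp_offset)
E
```

```text
side (array([0.3329, 0.6959, 0.6892]), array([[ 0.1581, -0.7655, -0.6239]])) 523.8876267861215
side box 0.95 [0.5387 0.0765 0.0894] [275. 279.]
side lid 0.92 [0.5513 0.0595 0.0845] [271. 274.]
side lid_handle 0.9 [0.5528 0.0562 0.0873] [270. 271.]
side vase 0.67 [0.5275 0.0376 0.1438] [286. 240.]
side vase 0.66 [0.3446 0.132  0.0821] [388. 322.]
side coaster 0.84 [0.4823 0.294  0.0055] [278. 427.]
side coaster 0.72 [0.3161 0.2904 0.0061] [394. 445.]
side pen_cup 0.8 [ 0.434  -0.2559  0.0693] [362. 188.]
side squat_vase 0.94 [0.6433 0.3391 0.0519] [153. 419.]
side stapler 0.73 [ 0.6603 -0.265   0.0379] [263. 188.]
top (array([0.2744, 0.0106, 1.087 ]), array([[ 0.2253,  0.0084, -0.9743]])) 479.7251201008756
top box 0.72 [0.5451 0.0228 0.0864] [319. 222.]
top lid 0.85 [0.5465 0.026  0.0879] [317. 221.]
top lid_handle 0.76 [0.5504 0.0251 0.0873] [318. 220.]
top vase 0.91 [0.5237 0.0159 0.1518] [322. 224.]
top vase 0.58 [0.3404 0.1082 0.0889] [276. 317.]
top vase 0.49 [0.5473 0.026  0.0843] [317. 221.]
top coaster 0.65 [0.3154 0.2852 0.0077] [200. 329.]
top coaster 0.62 [0.4835 0.2937 0.0084] [201. 256.]
top coaster 0.61 [0.5207 0.0187 0.1517] [320. 225.]
top pen_cup 0.56 [ 0.4334 -0.277   0.0597] [455. 277.]
top squat_vase 0.97 [0.6449 0.3172 0.0539] [191. 183.]
top stapler 0.64 [ 0.6481 -0.2725  0.0482] [447. 185.]
top stapler 0.44 [0.5486 0.0266 0.0904] [317. 220.]
0.9 [ 0.1983 -0.5927  0.4048] [0.987  0.1607 0.     0.0001] 0.0870194577671956 0.1635
```

View pics/side0.png

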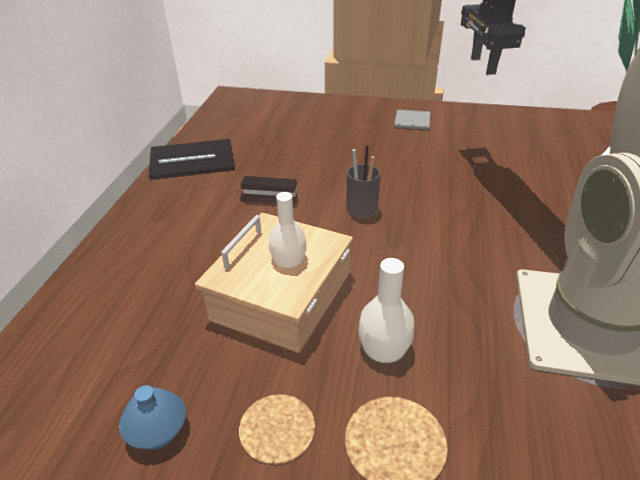

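View pics/top0.png

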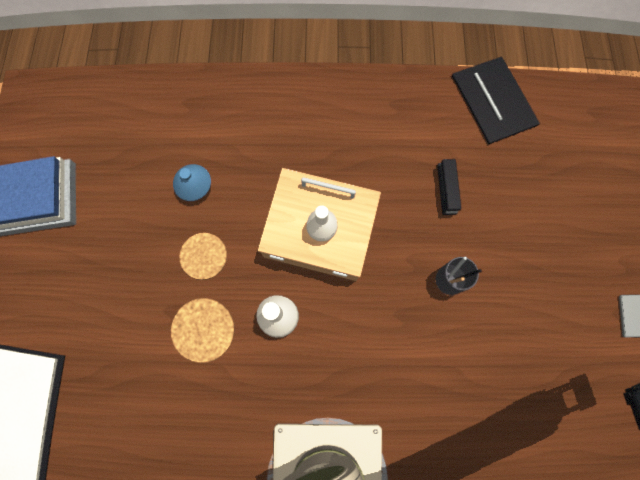

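The side view shows two vases: one on the lid (286,240), which is the smaller, and one on the desk (388,320). It also shows two coasters, at (278,427) and (394,445). The top view has them at vases (322,222) and (277,315), coasters (203,256) and (202,330). The small vase on the lid and the small coaster at (278,427) look like the ones meant. I'll measure their sizes and check a crop.

```bash
cat > m.py <<'E'
from h import *
np.set_printoptions(precision=4,suppress=True)
def circ(p):
    A=np.c_[2*p[:,:2],np.ones(len(p))];s=np.linalg.lstsq(A,(p[:,:2]**2).sum(1),rcond=None)[0]
    return s[:2],2*np.sqrt(s[2]+s[0]**2+s[1]**2)
ims={}
for n in("side","top"):
    ims[n]=vision.camera(n)
    for k in("coaster","vase","lid","lid_handle","pen_cup"):
        for q in spotter.regions_of(n,k):
            m=q["pixels"].astype(np.uint8); c=max(cv2.findContours(m,0,1)[0],key=cv2.contourArea).reshape(-1,2)
            b=cv2.boundingRect(c); o=(n,k,round(q["conf"],2),b)
            if k=="coaster": print(*o,*circ(atz(n,c,.005)))
            elif k=="lid":
                w=atz(n,c,.087)[:,:2]; rr=cv2.minAreaRect((w*1000).astype(np.float32)); print(*o,rr)
            elif k=="vase":
                y,x=np.nonzero(m); rows=[(yy,x[y==yy].min(),x[y==yy].max()) for yy in range(b[1],b[1]+b[3],4)]
                print(*o,rows)
            else: print(*o)
a=cv2.resize(ims["side"][185:335,190:430],None,fx=2.5,fy=2.5,interpolation=2)
t=cv2.resize(ims["top"][160:340,170:390],None,fx=3,fy=3,interpolation=2)
s=cv2.resize(ims["side"][185:325,190:370],None,fx=4.2,fy=4.2,interpolation=2)
cv2.imwrite("pics/c_top.png",t);cv2.imwrite("pics/c_side.png",s)
E
python3 m.py
```

```text
side coaster 0.74 (239, 395, 75, 71) [0.485  0.2944] 0.1092526527401745
side coaster 0.61 (344, 398, 104, 82) [0.3155 0.2797] 0.1376733902552431
side vase 0.96 (268, 192, 38, 76) [(192, np.int64(280), np.int64(286)), (196, np.int64(276), np.int64(291)), (200, np.int64(276), np.int64(291)), (204, np.int64(277), np.int64(291)), (208, np.int64(277), np.int64(291)), (212, np.int64(277), np.int64(292)), (216, np.int64(278), np.int64(292)), (220, np.int64(277), np.int64(293)), (224, np.int64(275), np.int64(295)), (228, np.int64(273), np.int64(299)), (232, np.int64(271), np.int64(302)), (236, np.int64(269), np.int64(304)), (240, np.int64(268), np.int64(304)), (244, np.int64(268), np.int64(305)), (248, np.int64(268), np.int64(305)), (252, np.int64(269), np.int64(304)), (256, np.int64(271), np.int64(303)), (260, np.int64(273), np.int64(302)), (264, np.int64(277), np.int64(298))]
side vase 0.83 (359, 259, 56, 103) [(259, np.int64(386), np.int64(396)), (263, np.int64(382), np.int64(403)), (267, np.int64(381), np.int64(403)), (271, np.int64(380), np.int64(404)), (275, np.int64(380), np.int64(403
[... 1939 characters left out ...]
4(330))]
top vase 0.67 (180, 233, 46, 47) [(233, np.int64(200), np.int64(210)), (237, np.int64(190), np.int64(216)), (241, np.int64(184), np.int64(220)), (245, np.int64(181), np.int64(223)), (249, np.int64(180), np.int64(224)), (253, np.int64(180), np.int64(225)), (257, np.int64(180), np.int64(225)), (261, np.int64(180), np.int64(224)), (265, np.int64(181), np.int64(223)), (269, np.int64(183), np.int64(220)), (273, np.int64(186), np.int64(217)), (277, np.int64(192), np.int64(210))]
top lid 0.82 (258, 168, 123, 109) ((548.5516967773438, 20.730514526367188), (226.84400939941406, 197.40835571289062), 75.85798645019531)
top lid_handle 0.59 (258, 168, 123, 109)
top pen_cup 0.76 (435, 257, 47, 39)
```

View pics/c_top.png

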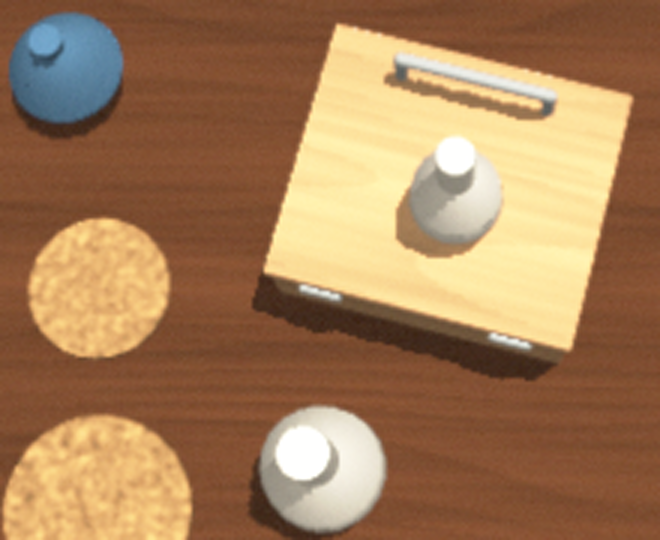

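View pics/c_side.png

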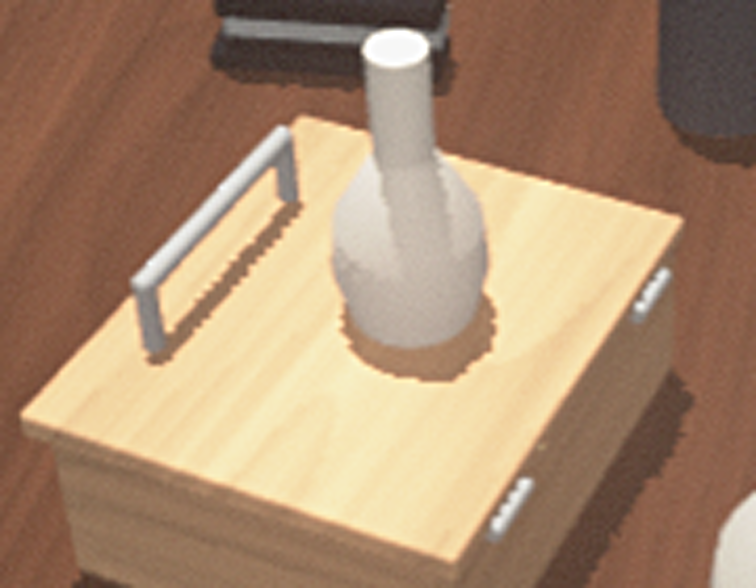

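The crops show the vase that sits on the lid: in the top crop its neck is at (455,156), in the side crop its neck top is at (397,47). The handle bar runs from (398,62) to (552,97) in the top crop and from (142,283) to (287,132) in the side crop. The 110 mm coaster is the upper one in the top crop, at (100,287); the other measures 140 mm. I'll triangulate next and check the heights.

```bash
cat > t.py <<'E'
from h import *
np.set_printoptions(precision=4,suppress=True)
print("neck top",tri([[284.5,196.2]],[[321.7,212.0]]))
L,e1=tri([[223.8,252.4]],[[302.9,181.0]]);Rr,e2=tri([[258.0,217.0]],[[353.8,192.3]])
print("handle",L,e1,Rr,e2,(L+Rr)/2,np.linalg.norm(L-Rr),np.degrees(np.arctan2(*(L-Rr)[1::-1])))
print("big neck",tri([[392,266]],[[170+302/3,160+452/3]]))
# lid -> hinge, predicted handle
for cx,cy,a in((.5521,.0262,75.97),(.5486,.0207,75.86)):
    th=np.radians(a-90);u=np.array([np.cos(th),np.sin(th)])
    print("lid c->", "handle",np.array([cx,cy])+u*(165-97.5+4.5-0)/1000)
# coaster both-view height
m={}
for n,c in(("side",(276.2,430)),("top",(202.3,256))): print(n,atz(n,[c],.006))
s=status.read_state();print(R.from_quat(s["eef_rot"]).as_matrix(),s["ft_force"])
E
python3 t.py
```

```text
neck top (array([0.5302, 0.0156, 0.217 ]), np.float64(0.0007008211013763649))
handle [0.6298 0.0575 0.118 ] 0.004419911009550303 [ 0.6034 -0.0515  0.1182] 0.0002761989412846837 [0.6166 0.003  0.1181] 0.11213106150183658 76.40541326818924
big neck (array([0.3465, 0.1099, 0.1776]), np.float64(6.748592463114665e-05))
lid c-> handle [0.622  0.0087]
lid c-> handle [0.6184 0.0031]
side [[0.484  0.2987 0.006 ]]
top [[0.4833 0.2916 0.006 ]]
[[ 0.9484  0.3172  0.0001]
 [ 0.3172 -0.9484 -0.0001]
 [ 0.0001  0.0001 -1.    ]] [-0.6048  0.5803  0.6892]
```

```bash
cat > go.py <<'E'
# go.py N gx gy gz yaw tilt : grasp-point target -> N calls of shares (tool y at yaw, tool z leaning to tool y by tilt)
from h import *; import sys
from scipy.spatial.transform import Slerp
N=int(sys.argv[1]);g=np.array(sys.argv[2:5],float);yaw,tilt=map(float,sys.argv[5:7])
s=status.read_state();p=np.array(s["ee_pos"]);q=R.from_quat(s["eef_rot"])
u=np.array([np.cos(np.radians(yaw)),np.sin(np.radians(yaw)),0]);z=np.array([0,0,-1.])
Q=R.from_rotvec(np.radians(-tilt)*np.cross(u,z))*R.from_matrix(np.c_[np.cross(u,z),u,z])
P=g-r.grasp_offset*Q.apply([0,0,1]);S=Slerp([0,1],R.concatenate([q,Q]))
np.set_printoptions(precision=3,suppress=True)
print("t",s["time"],"grasp now",p+r.grasp_offset*q.apply([0,0,1]),"F",s["ft_force"],"w",s["width"],s["grip_force"])
for i in range(N):
    a,b=S(i/N),S((i+1)/N)
    print(np.r_[a.inv().apply((P-p)/N)/.15,(a.inv()*b).as_rotvec()/np.radians(30)], "mm",np.linalg.norm(P-p)/N*1000)
E
python3 go.py 4 0.530 0.0155 0.285 -14 0
```

```text
t 1.5 grasp now [ 0.198 -0.593  0.241] F [-0.605  0.58   0.689] w 0.08710639278554234 0.0
[ 0.846 -0.786 -0.073  0.    -0.    -0.479] mm 173.53972826791087
[ 1.015 -0.551 -0.073  0.    -0.    -0.479] mm 173.53972826791087
[ 1.12  -0.282 -0.073  0.    -0.    -0.479] mm 173.53972826791087
[ 1.155  0.005 -0.073  0.    -0.    -0.479] mm 173.53972826791087
```

Emit:
{"op": "play_rows", "data": {"series": [[0.25, -0.23, -0.08, 0, 0, -0.14], [0.5, -0.46, -0.15, 0, 0, -0.28], [0.75, -0.69, -0.2, 0, 0, -0.42], [0.85, -0.79, -0.2, 0, 0, -0.48]], "fingers": 1}}

```text
time: 1.9
ee_pos: [0.284, -0.4366, 0.4362]
eef_rot: [0.958, 0.286, 0.001, 0.001]
ft_force: [-0.2, 0.5, -0.6]
width: 0.0872
grip_force: 0.0
```

Emit:
{"op": "play_rows", "data": {"series": [[0.25, -0.14, 0, 0, 0, -0.14], [0.5, -0.28, 0, 0, 0, -0.28], [0.75, -0.41, 0, 0, 0, -0.42], [0.98, -0.54, 0, 0, 0, -0.48]]}}

```text
time: 2.3
ee_pos: [0.3617, -0.2901, 0.435]
eef_rot: [0.915, 0.403, 0.0, 0.0]
ft_force: [1.5, 0.5, 0.3]
width: 0.0871
grip_force: 0.0
```

```bash
python3 go.py 3 0.530 0.0155 0.27 -14 0
```

```text
t 2.3 grasp now [ 0.362 -0.29   0.271] F [1.52  0.452 0.308] w 0.08709865672404146 0.0
[ 0.753 -0.183  0.003  0.     0.    -0.317] mm 116.29674135422097
[ 0.773 -0.056  0.003  0.     0.    -0.317] mm 116.29674135422097
[ 0.772  0.072  0.003  0.     0.    -0.317] mm 116.29674135422097
```

Emit:
{"op": "play_rows", "data": {"series": [[0.3, -0.07, 0, 0, 0, -0.14], [0.6, -0.14, 0, 0, 0, -0.28], [0.75, -0.18, 0, 0, 0, -0.32]]}}

```text
time: 2.6
ee_pos: [0.419, -0.1873, 0.4352]
eef_rot: [0.878, 0.479, 0.0, 0.0]
ft_force: [0.1, 0.3, -0.2]
width: 0.0868
grip_force: 0.0
```

Emit:
{"op": "play_rows", "data": {"series": [[0.3, -0.02, 0, 0, 0, -0.14], [0.6, -0.04, 0, 0, 0, -0.28], [0.77, -0.06, 0, 0, 0, -0.32]]}}

```text
time: 2.9
ee_pos: [0.4741, -0.0864, 0.4351]
eef_rot: [0.835, 0.55, 0.001, 0.0]
ft_force: [0.6, -0.5, 0.2]
width: 0.0872
grip_force: 0.0
```

Emit:
{"op": "play_rows", "data": {"series": [[0.3, 0.03, 0, 0, 0, -0.14], [0.6, 0.06, 0, 0, 0, -0.28], [0.73, 0.07, 0, 0, 0, -0.32], [0.73, 0.07, 0, 0, 0, -0.32]]}}

```text
time: 3.3
ee_pos: [0.527, 0.0093, 0.4346]
eef_rot: [0.786, 0.618, 0.0, -0.001]
ft_force: [-0.1, -1.9, 0.3]
width: 0.087
grip_force: 0.0
```

```bash
python3 go.py 1 0.530 0.0155 0.196 -14 0
```

```text
t 3.3 grasp now [0.527 0.01  0.271] F [-0.137 -1.865  0.331] w 0.0870196843070036 0.0
[ 0.044  0.01   0.5   -0.001 -0.002  0.011] mm 75.37689609116856
```

Emit:
{"op": "play_rows", "data": {"series": [[0.04, 0.01, 0, 0, 0, 0.01], [0.04, 0.01, 0.12, 0, 0, 0.01], [0.04, 0.01, 0.25, 0, 0, 0.01], [0.04, 0.01, 0.38, 0, 0, 0.01], [0.04, 0.01, 0.5, 0, 0, 0.01]]}}

```text
time: 3.8
ee_pos: [0.529, 0.0105, 0.3589]
eef_rot: [0.79, 0.613, -0.0, 0.0]
ft_force: [0.0, 0.2, -0.2]
width: 0.0872
grip_force: 0.0
```

Emit:
{"op": "play_rows", "data": {"series": [[0, 0, 0, 0, 0, 0], [0, 0, 0, 0, 0, 0], [0, 0, 0, 0, 0, 0]]}}

```text
time: 4.1
ee_pos: [0.5295, 0.0118, 0.3609]
eef_rot: [0.79, 0.614, 0.0, 0.001]
ft_force: [0.5, 0.1, -0.6]
width: 0.0869
grip_force: 0.0
```

```bash
python3 go.py 1 0.530 0.0155 0.196 -14 0; python3 -c "
from h import *
a=vision.camera('side')[140:300,190:390];b=vision.camera('top')[140:300,220:420]
cv2.imwrite('pics/g1.png',cv2.resize(np.hstack([a,b]),None,fx=2,fy=2,interpolation=2))"
```

```text
t 4.1 grasp now [0.53  0.012 0.197] F [ 0.548  0.128 -0.618] w 0.08691059121470344 0.0
[ 0.025 -0.003  0.009  0.003  0.    -0.009] mm 3.9845183012338645
```

View pics/g1.png

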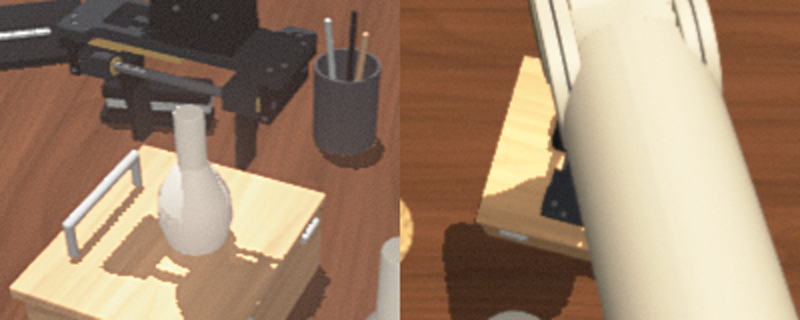

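The fingers straddle the neck: in the picture it sits at (190,110), between the fingertips at (140,120) and (245,140). I'll shift by 3 mm and close.

Emit:
{"op": "play_rows", "data": {"series": [[0.025, 0, 0, 0, 0, 0], [0.025, 0, 0, 0, 0, 0], [0.025, 0, 0, 0, 0, 0]]}}

```text
time: 4.5
ee_pos: [0.5302, 0.0162, 0.3599]
eef_rot: [0.789, 0.614, 0.0, 0.0]
ft_force: [0.2, -0.1, -0.3]
width: 0.087
grip_force: 0.0
```

Emit:
{"op": "play_rows", "data": {"series": [[0, 0, 0, 0, 0, 0], [0, 0, 0, 0, 0, 0], [0, 0, 0, 0, 0, 0], [0, 0, 0, 0, 0, 0], [0, 0, 0, 0, 0, 0]], "fingers": -1, "squeeze": 25}}

```text
time: 5.0
ee_pos: [0.5302, 0.0159, 0.3597]
eef_rot: [0.789, 0.614, -0.0, 0.0]
ft_force: [0.2, 0.0, -0.7]
width: 0.0546
grip_force: 0.0
```

Emit:
{"op": "play_rows", "data": {"series": [[0, 0, 0, 0, 0, 0], [0, 0, 0, 0, 0, 0], [0, 0, 0, 0, 0, 0], [0, 0, 0, 0, 0, 0], [0, 0, 0, 0, 0, 0]]}}

```text
time: 5.5
ee_pos: [0.5301, 0.016, 0.3597]
eef_rot: [0.789, 0.614, -0.0, 0.0]
ft_force: [-1.0, 0.4, -0.1]
width: 0.0248
grip_force: 25.0
```

Emit:
{"op": "play_rows", "data": {"series": [[0, 0, -0.04, 0, 0, 0], [0, 0, -0.12, 0, 0, 0], [0, 0, -0.22, 0, 0, 0], [0, 0, -0.32, 0, 0, 0], [0, 0, -0.36, 0, 0, 0]]}}

```text
time: 6.0
ee_pos: [0.5305, 0.0162, 0.4163]
eef_rot: [0.789, 0.614, 0.001, 0.001]
ft_force: [-0.6, 0.2, -2.3]
width: 0.0247
grip_force: 25.0
```

```bash
python3 go.py 2 0.4845 0.293 0.248 -14 0
```

```text
t 6.0 grasp now [0.531 0.016 0.253] F [-0.569  0.239 -2.334] w 0.024746367256742504 24.992237628030125
[ 0.857 -0.375  0.015  0.003 -0.    -0.003] mm 140.32952394102128
[ 0.858 -0.374  0.016  0.003 -0.    -0.003] mm 140.32952394102128
```

Emit:
{"op": "play_rows", "data": {"series": [[0.1, -0.044, 0, 0, 0, 0], [0.25, -0.11, 0, 0, 0, 0], [0.45, -0.197, 0, 0, 0, 0], [0.65, -0.284, 0, 0, 0, 0], [0.86, -0.375, 0.01, 0, 0, 0]]}}

```text
time: 6.5
ee_pos: [0.507, 0.1558, 0.4128]
eef_rot: [0.789, 0.614, 0.0, 0.0]
ft_force: [-0.0, -0.0, -2.4]
width: 0.0245
grip_force: 25.0
```

Emit:
{"op": "play_rows", "data": {"series": [[0.2, -0.087, 0, 0, 0, 0], [0.42, -0.184, 0, 0, 0, 0], [0.63, -0.275, 0, 0, 0, 0], [0.78, -0.34, 0, 0, 0, 0], [0.86, -0.375, 0, 0, 0, 0]]}}

```text
time: 7.0
ee_pos: [0.4835, 0.2959, 0.4126]
eef_rot: [0.788, 0.615, 0.0, -0.0]
ft_force: [-0.0, 0.2, -2.1]
width: 0.0246
grip_force: 25.0
```

Emit:
{"op": "play_rows", "data": {"series": [[0, 0, 0, 0, 0, 0], [0, 0, 0, 0, 0, 0], [0, 0, 0, 0, 0, 0]]}}

```text
time: 7.3
ee_pos: [0.4852, 0.292, 0.4122]
eef_rot: [0.79, 0.613, -0.0, 0.0]
ft_force: [-0.0, -0.5, -2.3]
width: 0.0246
grip_force: 25.0
```

```bash
python3 go.py 1 0.4845 0.293 0.120 -14 0;  python3 -c "
from h import *
a=vision.camera('side')[170:480,100:420]
cv2.imwrite('pics/g2.png',cv2.resize(a,None,fx=1.8,fy=1.8,interpolation=2))"
```

```text
t 7.3 grasp now [0.485 0.292 0.249] F [-0.022 -0.486 -2.342] w 0.0245841439410883 24.99219830991933
[ 0.006 -0.007  0.858  0.001  0.002 -0.011] mm 128.66269135065053
```

View pics/g2.png

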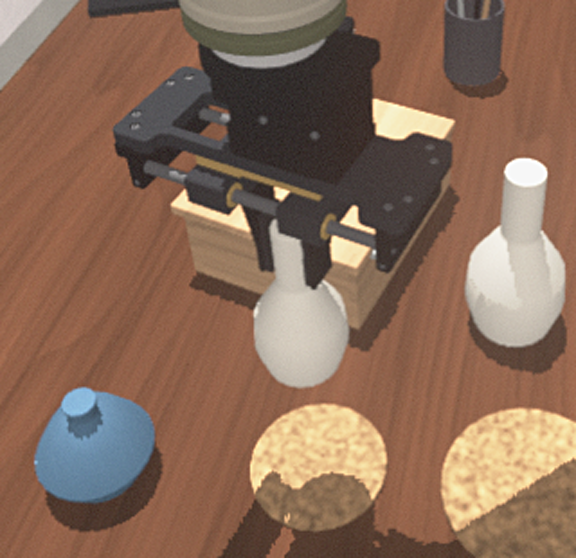

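The vase hangs upright at (300,320), above the small coaster at (318,465). I'll lower it.

Emit:
{"op": "play_rows", "data": {"series": [[0, 0, 0.15, 0, 0, 0], [0, 0, 0.35, 0, 0, 0], [0, 0, 0.55, 0, 0, 0], [0, 0, 0.72, 0, 0, 0], [0, 0, 0.84, 0, 0, 0]]}}

```text
time: 7.85
ee_pos: [0.4847, 0.2921, 0.2844]
eef_rot: [0.79, 0.614, -0.001, 0.0]
ft_force: [-0.5, -0.4, -2.2]
width: 0.0246
grip_force: 25.0
```

Emit:
{"op": "play_rows", "data": {"series": [[0, 0, 0, 0, 0, 0], [0, 0, 0.012, 0, 0, 0], [0, 0, 0.025, 0, 0, 0], [0, 0, 0.025, 0, 0, 0]]}}

```text
time: 8.25
ee_pos: [0.4847, 0.2936, 0.2833]
eef_rot: [0.789, 0.614, 0.001, 0.0]
ft_force: [0.3, 0.0, -3.4]
width: 0.0245
grip_force: 25.0
```

```bash
python3 go.py 1 0.4845 0.293 0.115 -14 0
```

```text
t 8.25 grasp now [0.485 0.294 0.12 ] F [ 0.324  0.016 -3.369] w 0.024507003189775545 24.99219416786218
[-0.004 -0.     0.032  0.002 -0.001 -0.008] mm 4.843440502735155
```

Emit:
{"op": "play_rows", "data": {"series": [[0, 0, 0.008, 0, 0, 0], [0, 0, 0.016, 0, 0, 0], [0, 0, 0.022, 0, 0, 0], [0, 0, 0.022, 0, 0, 0]]}}

```text
time: 8.65
ee_pos: [0.4844, 0.2936, 0.2791]
eef_rot: [0.789, 0.614, -0.0, 0.0]
ft_force: [-0.0, -0.1, -2.6]
width: 0.0246
grip_force: 25.0
```

Emit:
{"op": "play_rows", "data": {"series": [[0, 0, 0.007, 0, 0, 0], [0, 0, 0.007, 0, 0, 0], [0, 0, 0.007, 0, 0, 0]]}}

```text
time: 8.95
ee_pos: [0.4845, 0.2939, 0.2788]
eef_rot: [0.789, 0.614, 0.0, 0.0]
ft_force: [-1.2, -1.4, 6.3]
width: 0.0246
grip_force: 25.0
```

Emit:
{"op": "play_rows", "data": {"series": [[0, 0, 0, 0, 0, 0], [0, 0, 0, 0, 0, 0], [0, 0, 0, 0, 0, 0], [0, 0, 0, 0, 0, 0], [0, 0, 0, 0, 0, 0]], "fingers": 0.4}}

```text
time: 9.45
ee_pos: [0.4844, 0.2936, 0.278]
eef_rot: [0.789, 0.614, -0.0, 0.0]
ft_force: [0.5, 0.5, -0.0]
width: 0.056
grip_force: 0.0
```

Emit:
{"op": "play_rows", "data": {"series": [[0, 0, 0, 0, 0, 0], [0, 0, -0.05, 0, 0, 0], [0, 0, -0.2, 0, 0, 0], [0, 0, -0.5, 0, 0, 0], [0, 0, -0.8, 0, 0, 0]]}}

```text
time: 9.95
ee_pos: [0.4841, 0.2935, 0.3997]
eef_rot: [0.789, 0.614, -0.0, -0.0]
ft_force: [0.5, 0.6, 1.3]
width: 0.0612
grip_force: 0.0
```

Emit:
{"op": "play_rows", "data": {"series": [[0, 0, -0.3, 0, 0, 0], [0, 0, -0.3, 0, 0, 0]]}}

```text
time: 10.15
ee_pos: [0.4845, 0.2949, 0.4499]
eef_rot: [0.789, 0.614, 0.005, 0.001]
ft_force: [0.3, 0.1, -0.4]
width: 0.0608
grip_force: 0.0
```

```bash
python3 go.py 3 0.6165 0.003 0.22 -14 22;  python3 -c "
from h import *
a=vision.camera('side')[170:480,100:420]
cv2.imwrite('pics/g3.png',cv2.resize(a,None,fx=1.8,fy=1.8,interpolation=2))
for q in spotter.regions_of('side','vase'):
    y,x=np.nonzero(q['pixels']);print(q['conf'],x.min(),x.max(),y.min(),y.max(),x[y<y.min()+25].mean(),x[y>y.max()-25].mean())
print(proj('side',[[.4845,.2935,.138],[.4845,.2935,.031],[.4845,.2935,.006]]))"
```

```text
t 10.15 grasp now [0.486 0.296 0.286] F [ 0.298  0.132 -0.411] w 0.06079805660173333 0.0
[-0.559  0.306  0.173 -0.24  -0.004 -0.003] mm 98.99053957245187
[-0.559  0.281  0.211 -0.24  -0.004 -0.003] mm 98.99053957245187
[-0.559  0.252  0.245 -0.24  -0.004 -0.003] mm 98.99053957245187
0.83 359 413 258 361 391.517667844523 386.000999000999
0.81 251 297 364 443 269.89519650655023 274.36544850498336
0.7 119 185 385 448 154.3896103896104 148.4648
[[270.20924737 369.36427317]
 [275.67148305 416.83315113]
 [276.80646828 426.74247958]]
```

View pics/g3.png

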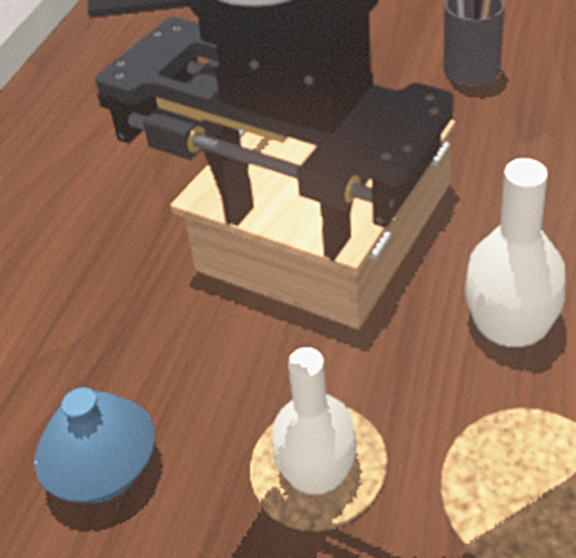

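The vase stands upright on the small coaster, with its foot near (316,490) and the cork visible all round it. Next is the handle: approach vertically, and tilt during the lift.

```bash
python3 go.py 3 0.6165 0.003 0.19 -14 0
```

```text
t 10.25 grasp now [0.485 0.294 0.281] F [-0.772 -0.993 -0.912] w 0.06141631642753389 0.0
[-0.555  0.443  0.202  0.001 -0.001 -0.002] mm 110.70833956849502
[-0.555  0.442  0.202  0.001 -0.001 -0.002] mm 110.70833956849502
[-0.556  0.442  0.202  0.001 -0.001 -0.002] mm 110.70833956849502
```

Emit:
{"op": "play_rows", "data": {"series": [[-0.2, 0.15, 0, 0, 0, 0], [-0.4, 0.3, 0, 0, 0, 0], [-0.6, 0.48, 0.1, 0, 0, 0], [-0.8, 0.64, 0.2, 0, 0, 0]]}}

```text
time: 10.65
ee_pos: [0.5484, 0.152, 0.4117]
eef_rot: [0.789, 0.614, -0.001, -0.0]
ft_force: [0.3, 0.1, -0.5]
width: 0.0607
grip_force: 0.0
```

Emit:
{"op": "play_rows", "data": {"series": [[-0.25, 0.2, 0.1, 0, 0, 0], [-0.5, 0.4, 0.2, 0, 0, 0], [-0.75, 0.6, 0.3, 0, 0, 0], [-0.87, 0.69, 0.4, 0, 0, 0], [-0.87, 0.69, 0.4, 0, 0, 0]]}}

```text
time: 11.15
ee_pos: [0.6164, -0.0029, 0.3489]
eef_rot: [0.791, 0.612, -0.003, -0.001]
ft_force: [0.5, 0.2, -0.1]
width: 0.0606
grip_force: 0.0
```

Emit:
{"op": "play_rows", "data": {"series": [[0, 0, 0, 0, 0, 0], [0, 0, 0, 0, 0, 0], [0, 0, 0, 0, 0, 0]]}}

```text
time: 11.45
ee_pos: [0.616, 0.0037, 0.3538]
eef_rot: [0.788, 0.615, 0.0, 0.0]
ft_force: [0.6, -0.1, -0.3]
width: 0.061
grip_force: 0.0
```

```bash
python3 go.py 1 0.6170 0.003 0.121 -14 0
```

```text
t 11.45 grasp now [0.616 0.004 0.19 ] F [ 0.596 -0.103 -0.282] w 0.06104320326169888 0.0
[-0.003  0.007  0.462  0.001 -0.001 -0.002] mm 69.27317454800497
```

Emit:
{"op": "play_rows", "data": {"series": [[0, 0.005, 0.12, 0, 0, 0], [0, 0.005, 0.25, 0, 0, 0], [0, 0.005, 0.36, 0, 0, 0], [0, 0.005, 0.43, 0, 0, 0], [0, 0.005, 0.45, 0, 0, 0]]}}

```text
time: 11.95
ee_pos: [0.6168, 0.0019, 0.2846]
eef_rot: [0.789, 0.614, -0.001, -0.0]
ft_force: [0.7, -0.0, -0.5]
width: 0.0609
grip_force: 0.0
```

Emit:
{"op": "play_rows", "data": {"series": [[0, 0, 0, 0, 0, 0], [0, 0, 0, 0, 0, 0], [0, 0, 0, 0, 0, 0]]}}

```text
time: 12.25
ee_pos: [0.6173, 0.0017, 0.2865]
eef_rot: [0.789, 0.614, 0.001, 0.0]
ft_force: [0.1, -0.2, -0.3]
width: 0.0608
grip_force: 0.0
```

```bash
python3 go.py 1 0.6170 0.003 0.121 -14 0;  python3 -c "
from h import *
a=vision.camera('side')[150:330,170:390]
cv2.imwrite('pics/g4.png',cv2.resize(a,None,fx=3,fy=3,interpolation=2))"
```

```text
t 12.25 grasp now [0.618 0.002 0.123] F [ 0.149 -0.211 -0.344] w 0.0608166403526774 0.0
[ 0.008 -0.004  0.013  0.003 -0.001 -0.007] mm 2.4059082829102136
```

View pics/g4.png

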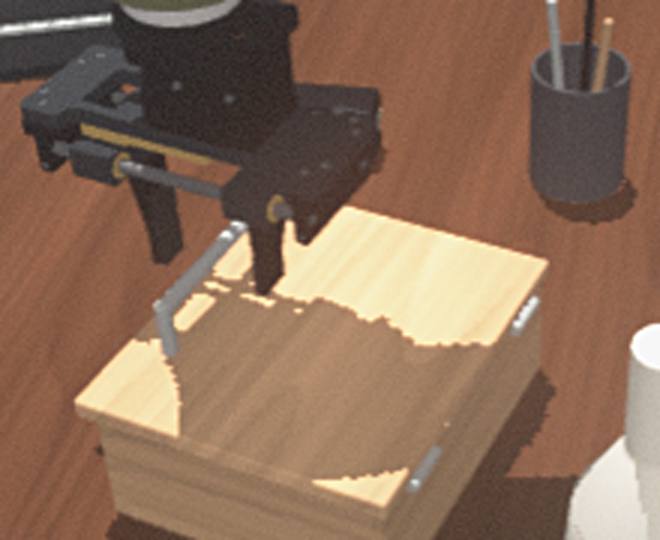

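The bar, running from (165,310) to (240,230), lies between the two fingertips at (165,255) and (265,285). I'll close on it.

Emit:
{"op": "play_rows", "data": {"series": [[0, 0, 0.015, 0, 0, 0], [0, 0, 0.015, 0, 0, 0], [0, 0, 0.015, 0, 0, 0], [0, 0, 0.015, 0, 0, 0], [0, 0, 0.015, 0, 0, 0]], "fingers": -1, "squeeze": 25}}

```text
time: 12.8
ee_pos: [0.6171, 0.0016, 0.2834]
eef_rot: [0.789, 0.614, 0.0, 0.0]
ft_force: [-0.4, 0.3, 0.1]
width: 0.0287
grip_force: 0.0
```

Emit:
{"op": "play_rows", "data": {"series": [[0, 0, 0, 0, 0, 0], [0, 0, 0, 0, 0, 0], [0, 0, 0, 0, 0, 0], [0, 0, 0, 0, 0, 0], [0, 0, 0, 0, 0, 0]]}}

```text
time: 13.3
ee_pos: [0.6169, 0.0018, 0.2834]
eef_rot: [0.789, 0.614, -0.0, -0.0]
ft_force: [-3.3, -0.2, 2.1]
width: 0.0088
grip_force: 25.0
```

```bash
cat > arc.py <<'E'
# arc about the hinge: hinge derived from the grasped bar; prints calls of 5 rows from the current pose
from h import *; import sys
a0,a1,N,k=map(float,sys.argv[1:5]); N=int(N)   # lid deg from/to, calls, tilt per lid deg
s=status.read_state();p=np.array(s["ee_pos"]);q=R.from_quat(s["eef_rot"]);b=p+r.grasp_offset*q.apply([0,0,1])
np.set_printoptions(precision=3,suppress=True);print(s["time"],"grasp",b,s["ft_force"],s["width"],s["grip_force"])
th=np.radians(-14.);u=np.array([np.cos(th),np.sin(th),0]);x=np.array([-u[1],u[0],0])
rel=lambda a:.1708*(u*np.cos(np.radians(a+14.93))+np.array([0,0,1])*np.sin(np.radians(a+14.93)))
def pose(a):
    Q=R.from_rotvec(-np.radians(k*(a-a0))*x)*q
    return b+rel(a)-rel(a0)-r.grasp_offset*Q.apply([0,0,1]),Q
A=np.linspace(a0,a1,N*5+1)
for c in range(N):
    P0,Q0=pose(A[5*c])
    print([[round(float(v),3) for v in np.r_[Q0.inv().apply(P-P0)/.15,(Q0.inv()*Q).as_rotvec()/np.radians(30)]] for P,Q in map(pose,A[5*c+1:5*c+6])])
E
python3 arc.py 0 45 4 0.5
```

```text
13.3 grasp [0.617 0.002 0.12 ] [-3.32  -0.206  2.129] 0.008838159091063644 24.999004304409027
[[-0.0, -0.034, -0.043, -0.037, 0.0, 0.0], [-0.0, -0.069, -0.085, -0.075, 0.0, 0.0], [-0.0, -0.106, -0.125, -0.112, 0.0, 0.0], [-0.001, -0.145, -0.165, -0.15, 0.001, 0.0], [-0.001, -0.185, -0.204, -0.187, 0.001, 0.0]]
[[-0.0, -0.038, -0.041, -0.037, 0.0, 0.0], [-0.0, -0.078, -0.082, -0.075, 0.0, 0.0], [-0.0, -0.119, -0.121, -0.112, 0.0, 0.0], [-0.001, -0.161, -0.158, -0.15, 0.001, 0.0], [-0.001, -0.205, -0.195, -0.187, 0.001, 0.0]]
[[-0.0, -0.042, -0.04, -0.037, 0.0, 0.0], [-0.0, -0.085, -0.078, -0.075, 0.0, 0.0], [-0.0, -0.13, -0.115, -0.112, 0.0, 0.0], [-0.001, -0.177, -0.15, -0.15, 0.001, 0.0], [-0.001, -0.225, -0.184, -0.187, 0.001, 0.0]]
[[-0.0, -0.046, -0.037, -0.037, 0.0, 0.0], [-0.0, -0.093, -0.073, -0.075, 0.0, 0.0], [-0.001, -0.141, -0.108, -0.112, 0.0, 0.0], [-0.001, -0.191, -0.141, -0.15, 0.001, 0.0], [-0.001, -0.243, -0.172, -0.187, 0.001, 0.0]]
```

Emit:
{"op": "play_rows", "data": {"series": [[0, -0.034, -0.043, -0.037, 0, 0], [0, -0.069, -0.085, -0.075, 0, 0], [0, -0.106, -0.125, -0.112, 0, 0], [0, -0.145, -0.165, -0.15, 0, 0], [0, -0.185, -0.204, -0.187, 0, 0]]}}

```text
time: 13.8
ee_pos: [0.5894, 0.0087, 0.3144]
eef_rot: [0.788, 0.614, 0.03, 0.039]
ft_force: [-2.0, 0.4, -4.9]
width: 0.0091
grip_force: 25.0
```

Emit:
{"op": "play_rows", "data": {"series": [[0, 0, 0, 0, 0, 0], [0, 0, 0, 0, 0, 0]]}}

```text
time: 14.0
ee_pos: [0.5897, 0.0086, 0.3142]
eef_rot: [0.788, 0.614, 0.03, 0.039]
ft_force: [-2.7, 0.6, -4.3]
width: 0.0093
grip_force: 25.0
```

```bash
python3 arc.py 11.25 45 3 0.5
```

```text
14.0 grasp [0.605 0.005 0.151] [-2.721  0.607 -4.279] 0.009340301822233783 25.009604394435883
[[-0.0, -0.038, -0.041, -0.037, 0.0, 0.0], [-0.0, -0.077, -0.082, -0.075, 0.0, 0.0], [-0.0, -0.119, -0.121, -0.112, 0.0, 0.0], [-0.001, -0.161, -0.158, -0.15, 0.0, 0.0], [-0.001, -0.205, -0.195, -0.187, 0.001, 0.0]]
[[-0.0, -0.042, -0.04, -0.037, 0.0, 0.0], [-0.0, -0.085, -0.078, -0.075, 0.0, 0.0], [-0.001, -0.13, -0.115, -0.112, 0.0, 0.0], [-0.001, -0.177, -0.15, -0.15, 0.0, 0.0], [-0.001, -0.224, -0.184, -0.187, 0.001, 0.0]]
[[-0.0, -0.046, -0.037, -0.037, 0.0, 0.0], [-0.0, -0.093, -0.073, -0.075, 0.0, 0.0], [-0.001, -0.141, -0.108, -0.112, 0.0, 0.0], [-0.001, -0.191, -0.141, -0.15, 0.0, 0.0], [-0.001, -0.243, -0.172, -0.187, 0.001, 0.0]]
```

Following well with low forces.

Emit:
{"op": "play_rows", "data": {"series": [[0, -0.038, -0.041, -0.037, 0, 0], [0, -0.078, -0.082, -0.075, 0, 0], [0, -0.119, -0.121, -0.112, 0, 0], [0, -0.161, -0.158, -0.15, 0, 0], [0, -0.205, -0.195, -0.187, 0, 0]]}}

```text
time: 14.5
ee_pos: [0.5569, 0.0169, 0.3405]
eef_rot: [0.785, 0.611, 0.06, 0.078]
ft_force: [-3.9, 0.7, -5.5]
width: 0.0095
grip_force: 25.0
```

Emit:
{"op": "play_rows", "data": {"series": [[0, -0.042, -0.04, -0.037, 0, 0], [0, -0.085, -0.078, -0.075, 0, 0], [0, -0.13, -0.115, -0.112, 0, 0], [0, -0.177, -0.15, -0.15, 0, 0], [0, -0.225, -0.184, -0.187, 0, 0]]}}

```text
time: 15.0
ee_pos: [0.5198, 0.0261, 0.361]
eef_rot: [0.781, 0.607, 0.09, 0.116]
ft_force: [-2.1, -1.4, -5.2]
width: 0.0089
grip_force: 25.0
```

```bash
python3 arc.py 33.75 45 1 0.5
```

```text
15.0 grasp [0.566 0.014 0.205] [-2.081 -1.407 -5.228] 0.008942466058322164 24.987518191337585
[[-0.0, -0.046, -0.037, -0.037, 0.0, 0.0], [-0.0, -0.093, -0.073, -0.075, 0.0, 0.0], [-0.001, -0.141, -0.108, -0.112, 0.0, 0.0], [-0.001, -0.191, -0.141, -0.15, 0.001, 0.0], [-0.001, -0.242, -0.172, -0.187, 0.001, 0.0]]
```

Emit:
{"op": "play_rows", "data": {"series": [[0, -0.046, -0.037, -0.037, 0, 0], [0, -0.093, -0.073, -0.075, 0, 0], [0, -0.141, -0.108, -0.112, 0, 0], [0, -0.191, -0.141, -0.15, 0, 0], [0, -0.243, -0.172, -0.187, 0, 0]]}}

```text
time: 15.5
ee_pos: [0.4789, 0.0364, 0.3753]
eef_rot: [0.774, 0.602, 0.12, 0.155]
ft_force: [-0.7, -1.4, -4.8]
width: 0.009
grip_force: 25.0
```

Emit:
{"op": "play_rows", "data": {"series": [[0, 0, 0, 0, 0, 0], [0, 0, 0, 0, 0, 0], [0, 0, 0, 0, 0, 0]]}}

```text
time: 15.8
ee_pos: [0.4797, 0.0361, 0.3751]
eef_rot: [0.774, 0.602, 0.12, 0.154]
ft_force: [0.2, -3.2, -3.0]
width: 0.009
grip_force: 25.0
```

```bash
python3 -c "
from h import *
a=vision.camera('side');b=vision.camera('top')[120:420,130:430]
cv2.imwrite('pics/e1.png',cv2.resize(a[120:480,90:450],None,fx=1.6,fy=1.6,interpolation=2))
s=status.read_state();q=R.from_quat(s['eef_rot']);g=s['ee_pos']+r.grasp_offset*q.apply([0,0,1])
print(s['time'],g,s['ft_force'],s['width'],s['grip_force'])
th=np.radians(-14.);u=np.array([np.cos(th),np.sin(th),0]);Z=np.array([0,0,1.]);y=np.array([-u[1],u[0],0])
h=np.array([.6168,.003,.119])-.165*u-.044*Z;d=g-h
print('angle',np.degrees(np.arctan2(d[2],d@u))-14.93,'rad',np.hypot(d[2],d@u))
for ang in(40,45,50):  # predicted lid far-edge corners (top), left/right, for comparison with picture
    c,sn=np.cos(np.radians(ang)),np.sin(np.radians(ang));e=c*u+sn*Z;n=-sn*u+c*Z
    print(ang,((proj('side',[h+e*.192+n*.012+y*.113,h+e*.192+n*.012-y*.113])-[90,120])*1.6).round())"
```

```text
15.9 [0.5404426  0.02078085 0.22395735] [ 0.18567846 -4.21958211 -1.98479947] 0.009045073403437041 24.986273646354675
angle 44.89473846467298 rad 0.17230623593451647
40 [[193. 182.]
 [307.  69.]]
45 [[202. 175.]
 [316.  62.]]
50 [[213. 170.]
 [326.  56.]]
```

View pics/e1.png

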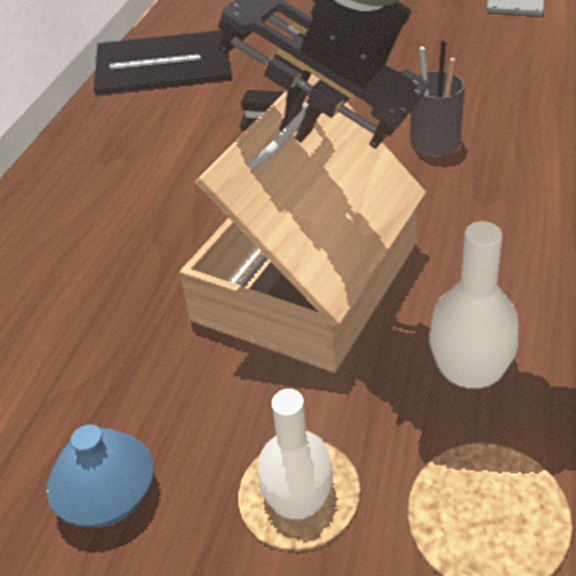

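The lid is open and held at the bar; its free-edge corner shows at (198,181), against a prediction of (202,175) for 45°. The vase stands on the coaster. I'll calibrate the angle using the same corner in the shut picture.

```bash
python3 -c "
from h import *
th=np.radians(-14.);u=np.array([np.cos(th),np.sin(th),0]);Z=np.array([0,0,1.]);y=np.array([-u[1],u[0],0])
h=np.array([.6168,.003,.119])-.165*u-.044*Z
def c(ang,sy=1,e1=.192,n1=.012):
    a=np.radians(ang);return proj('side',[h+(np.cos(a)*u+np.sin(a)*Z)*e1+(-np.sin(a)*u+np.cos(a)*Z)*n1+y*.113*sy])[0].round(1)
print('shut pred',c(0),'seen ~(195,283.5)')
for a in(42,43,44,45,46):print(a,c(a),c(a,1,.195))
im=cv2.imread('pics/side0.png')[265:305,180:220];im2=vision.camera('side')[210:250,195:235]
cv2.imwrite('pics/cor.png',cv2.resize(np.hstack([im,im2]),None,fx=10,fy=10,interpolation=0))"
```

```text
shut pred [194.7 282.5] seen ~(195,283.5)
42 [212.8 231.9] [211.3 230.5]
43 [213.9 231.1] [212.5 229.6]
44 [215.1 230.3] [213.7 228.8]
45 [216.3 229.5] [214.9 228. ]
46 [217.6 228.7] [216.2 227.2]
```

View pics/cor.png

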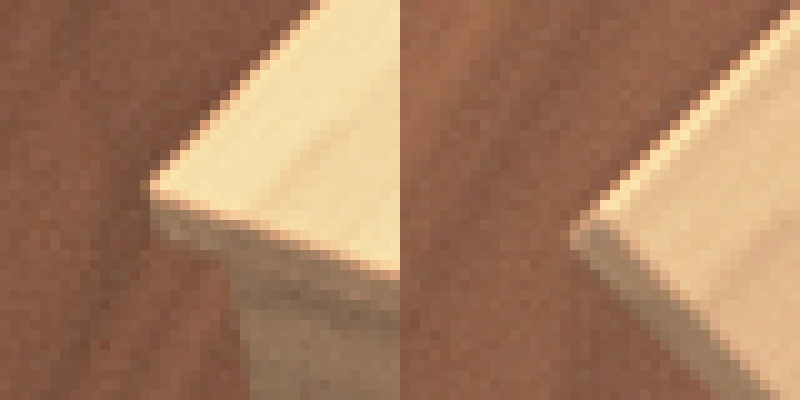

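The corner, corrected by the offset in the shut picture, gives about 44°. The bar's position gives about 45°. The lid is held steady, so I'm handing in.

```bash
python3 -c "
from bench import job
print(job.close_job())"
```

```text
the job is handed in; nothing more can be done
None
```

The job is handed in: the bud vase stands upright on the small coaster, and the gripper is still holding the lid by its bar, at about 44–45° open as measured from the bar position and the pictures.

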